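# Set the clamp screw on a plaster mould press

## Task

On the press that holds the white plaster mould, turn the steel wing screw clockwise until it bottoms, then back it off an eighth of a turn so that the plaster is held without strain, and let go. Leave the screw of the other press, with the red-brown terracotta mould, as it is.

Things in the scene. Friction and masses are not known exactly. Their poses are not given: they have to be found in the camera images.
- plaster_screw (a joint): Wing screw of the press with the white plaster mould. rad, grows as the screw is turned clockwise seen from above: 0 is loosest, 2.0 is bottomed, against a hard stop; then its orange end points at the long red tick of the dial. Starts between 0.7 and 1.3, stays where it is left (friction about 0.06 N m), does not rise or sink as it turns.
- plaster_wing (a point): Point on that screw's upright axis, 176 mm above the table. The wing, pinched across its thickness, is an upright steel plate 50 mm long, 12 mm thick, 30 mm high (157 to 187 mm above the table), centred on the axis, one end orange; below it a hub 20 mm across. z is up, x runs along the wing towards the orange end, y across its thickness; they turn with the screw.
- plaster_press: The press, fixed to the table; origin under its centre, y along the beam, screw axis at the centre. Wooden base 100 x 150 mm, blue beam 40 x 150 mm on two posts, its top 143 mm up, with 6 mm high nuts at y = +-62 mm; white mould 84 x 86 mm under it. On the beam a white dial 70 mm across, top at 145 mm, a tick every eighth of a turn, the long red one at +y.
- terracotta_tip (a point): Orange end of the wing of the other press's screw: on the wing's centre line, 25 mm out from the screw's axis, 176 mm above the table; x points outward along the wing. That press is alike but for its red-brown terracotta mould, and its screw is to be left as it is.

How it is judged:
By the outcome, as a careful person would: the job done as asked, in the order asked, and still so for the second after the job is handed in, with the robot touching nothing.
It also fails if it takes over 29 s, if anything falls off the work surface, if the arm or the gripper's body presses on something with over 40 N, if the wrist force passes 120 N, or if a joint passes its speed limit or range.

## Robot

A 6-joint arm with a two-finger parallel gripper is mounted at the origin on the work surface. World frame = base frame: x ahead of the robot, y to its left, z up, the work surface at z = 0. Lengths are in m, angles in degrees, forces in N, time in s.
With the tool pointing down it reaches from about 0.25 to 0.725 m from the base axis. Payload 9.7 kg.
Tool frame: the origin (TCP) lies between the finger pads; the fingertips stand 19 mm ahead of it and the grasp point (between the pads) is the TCP; z points along the fingers, y is the line along which they close (so a half turn about z gives the same grasp; the last joint's range is limited). The gripper opens to 85 mm and grips with 20 to 120 N. Pads are 22 mm wide; open, the fingers measure 114 mm over their backs; the gripper's body (76 mm by 85 mm) begins 54 mm behind the grasp point. The pads swing forward as they close: fully open they stand 13 mm farther back than shut.
Start: joints at [73.453, 4.979, 10.078, 95.1, 0, 90], TCP at [0.157, 0.527, 0.215] pointing down, gripper open.
Joint ranges: [-179.16, 179.16], [-48.56, 103.87], [-65.8, 70.77], [-126.05, 130.52], [-82.76, 87.17], [-180, 180]. Speed limits (degrees/s): [127.2, 127.2, 147.25, 180, 180, 180].

## Interface

Orientations are given as [roll, pitch, yaw] about the fixed x, y, z axes, in that order (R = Rz(yaw) Ry(pitch) Rx(roll)).
In Python, from workcell import telemetry, camera, calibration, workorder gives the robot as it stands.
- The arm moves only by the tool play_rows, never from a script. Its argument "increments" is a list of rows, each a list of 3 entries, a list of its own where there are three numbers: the shift along the tool's x, y, z in mm, then the turn, a rotation vector about the tool's x, y, z in degrees, then the closure, from 0 (fully open) to 1 (shut). In form: [[[x, y, z], [ax, ay, az], jaw], ...]. A call has 1 to 20 rows; each row is the pose to reach, as a shift and turn from the pose commanded when the call began, along the tool's axes at that moment; what a row does not reach only later rows make up. A row lasts 1/10 s, in which the tool goes at most 50 mm and 8.59 degrees, less where a joint would pass 70% of its speed; a pose out of reach is approached as far as the arm can. A call with a gripper value outside its range is refused whole. The fingers move at their own pace and stop on an object; "grip_force" is the grip in N (left out, the last holds). Time passes only in rows, so rows that repeat a pose let the fingers close. It gives the time, the measured TCP pose, the force, the opening and the grip force at its end, in the units of the state.
- telemetry.get_obs(): the state, without advancing time (a new reading comes with each control period).
- camera(name): name is "scene" or "top"; returns (picture, depth): 420x560x3 uint8, red, green, blue; 420x560 float32, m along the optical axis (not along the pixel's ray), 0 where there is no reading.
- calibration(name): a dict with "vertical_fov" (degrees; the focal length in pixels is half the picture's height over the tangent of half this angle, whatever the lens; pixels are square), "cx", "cy" (the principal point, pixels), "rvec" (rotation vector, rad) and "tvec" (3), from world to camera coordinates, as OpenCV has them. Camera axes: x right, y down, z forward; pixel columns grow to the right and rows downward; lengths in m; the calibration is good to about 2 mm. A picture is of the moment at which its call begins. calibration takes no time and is no camera call.
- workorder.job_done(): hands the job in; it is judged then, once.
The state is a dict: "time": time; "q": joint angles; "qd": joint speeds; "joint_efforts": joint torques, N m; "ee_pos": TCP position; "tcp_rot": TCP orientation; "wrist_force": force on the tool from outside, world axes, zero at the start; "torque": the same for the moment, N m; "opening": finger opening in m; "grasp_force": force on a finger pad.
Only numpy, scipy, OpenCV 4.12 (cv2) and the standard library are available. Lean on these libraries where they do the work, as an engineer would, in place of code of your own. Each camera call takes 0.05 s, during which the arm holds its last target. There are 200 camera calls.

## Working session

There is one attempt and no reset: what is moved stays moved. The work goes in short steps, Python scripts to look and compute and a tool call to move; the robot and the scene stay as the last step left them, time stands still between calls to the robot, and variables do not carry over. Pictures are saved under pics/ and viewed, at most 10 in all, crops included, and the job is handed in when it is done.

Besides the shell and the picture viewer there is one more tool, called after "Emit:" in YAML: its name, and indented under it one key for each argument. play_rows: Moves the arm, as the interface text tells. Its arguments: {"type":"object","properties":{"increments":{"type":"array"},"grip_force":{"type":"number"}},"required":["increments"]}

```bash
mkdir -p pics
cat > h.py <<'E'
import numpy as np, cv2
from workcell import telemetry, camera, calibration, workorder
def cal(n):
    c=calibration(n); f=210/np.tan(np.radians(c["vertical_fov"]/2))
    K=np.array([[f,0,c["cx"]],[0,f,c["cy"]],[0,0,1.]]); R=cv2.Rodrigues(np.array(c["rvec"],float))[0]
    return K,R,np.array(c["tvec"],float).ravel(),c
def onplane(n,u,v,z):
    K,R,t,_=cal(n); d=R.T@np.linalg.inv(K)@np.array([u,v,1.]); o=-R.T@t
    return o+d*(z-o[2])/d[2]
def proj(n,p):
    K,R,t,_=cal(n); q=K@(R@np.array(p,float)+t); return q[:2]/q[2]
E
python3 - <<'E'
from h import *
for n in("scene","top"):
    im,d=camera(n); np.savez(f"pics/{n}0.npz",im=im,d=d); cv2.imwrite(f"pics/{n}0.png",im[:,:,::-1])
    c=cal(n); print(c[3], -c[1].T@c[2])
print(telemetry.get_obs())
E
```

```text
{'vertical_fov': 45.77125259163793, 'cx': 278.62658753037687, 'cy': 204.58298581965965, 'rvec': array([ 1.87494063,  1.5241662 , -0.6621029 ]), 'tvec': array([-0.10687068, -0.24156647,  1.43634206])} [ 1.21429786 -0.15041849  0.79731374]
{'vertical_fov': 44.21571539485501, 'cx': 274.68135365048516, 'cy': 208.03386712434832, 'rvec': array([ 2.13721555, -2.14903903,  0.14473513]), 'tvec': array([0.00306108, 0.53911463, 1.0990225 ])} [ 0.37660839 -0.00907329  1.16472667]
{'time': 0.1, 'q': array([ 7.34532431e+01,  5.00860234e+00,  1.00395304e+01,  9.50994125e+01,
       -6.09809550e-04,  8.99980729e+01]), 'qd': array([ 0.06555251, -0.01645612,  0.12836847,  0.05211779, -0.05517552,
        0.00533528]), 'joint_efforts': array([-3.22448868e-04, -5.21560872e+01,  4.65656197e+01,  1.60009222e-02,
       -4.21132006e-05,  5.41741372e-06]), 'ee_pos': array([0.1565792 , 0.52701157, 0.21455251]), 'tcp_rot': array([-1.79931515e+02,  6.07505741e-04,  1.63455171e+02]), 'wrist_force': array([ 0.75919988, -0.1876875 , -0.52187971]), 'torque': array([ 0.04303795, -0.02001187, -0.00650903]), 'grasp_force': 0.0, 'opening': 0.08525127758728919}
```

View pics/scene0.png

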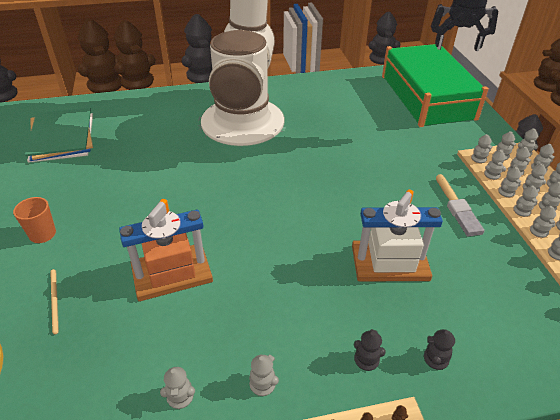

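View pics/top0.png

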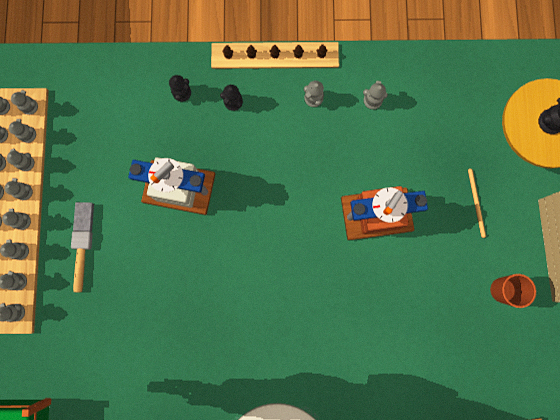

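The scene view shows the plaster press at about (400,215) and the terracotta press at (160,225). In the top view the plaster dial is near (166,175) and the terracotta dial near (390,205). I'll measure by colour next and zoom in.

```bash
cat > m.py <<'E'
from h import *
def measure(n,im,boxes):
    hsv=cv2.cvtColor(im,cv2.COLOR_RGB2HSV); H,S,V=[hsv[:,:,i].astype(int) for i in range(3)]
    x0,y0,x1,y1=boxes; B=np.zeros(H.shape,bool); B[y0:y1,x0:x1]=1
    ms={"orange":(B&(H>=8)&(H<=18)&(S>170)&(V>190),.176),"red":(B&((H<5)|(H>174))&(S>150)&(V>120),.145),
        "blue":(B&(H>100)&(H<125)&(S>130),.143)}
    for k,(m,z) in ms.items():
        v,u=np.nonzero(m)
        if len(u): print(n,k,len(u),(u.mean().round(1),v.mean().round(1)),onplane(n,u.mean(),v.mean(),z).round(4), cv2.minAreaRect(np.c_[u,v].astype(np.float32)))
E
python3 - <<'E'
from m import *
out=[]
for n,b in(("scene",(355,180,450,232)),("top",(120,145,215,200))):
    im=np.load(f"pics/{n}0.npz")["im"]; measure(n,im,b)
    out.append(cv2.resize(im[b[1]:b[3],b[0]:b[2]],(760,(b[3]-b[1])*8),interpolation=cv2.INTER_CUBIC)[:, :760])
o=np.vstack(out)[:,:,::-1]; o=cv2.resize(o,None,fx=.69,fy=.69); cv2.imwrite("pics/crop0.png",o); print(o.shape)
E
```

```text
scene orange 24 (np.float64(410.4), np.float64(193.8)) [0.5769 0.2412 0.176 ] ((410.734619140625, 195.52691650390625), (12.103399276733398, 4.823818206787109), 74.74488067626953)
scene red 13 (np.float64(415.8), np.float64(212.5)) [0.5979 0.2493 0.145 ] ((416.0, 212.5), (6.0, 1.0), 0.0)
scene blue 694 (np.float64(400.1), np.float64(219.0)) [0.6066 0.2146 0.143 ] ((401.5, 216.5), (81.0, 19.0), 0.0)
top orange 26 (np.float64(152.9), np.float64(177.6)) [0.5808 0.2365 0.176 ] ((150.25, 180.25), (4.949747085571289, 12.727922439575195), 45.0)
top red 10 (np.float64(151.9), np.float64(172.8)) [0.5971 0.2465 0.145 ] ((154.5, 175.0), (13.43503189086914, 3.535534143447876), 45.0)
top blue 576 (np.float64(167.5), np.float64(176.3)) [0.5901 0.2152 0.143 ] ((166.06854248046875, 175.64480590820312), (74.62313079833984, 19.327598571777344), 10.922805786132812)
(591, 524, 3)
```

View pics/crop0.png

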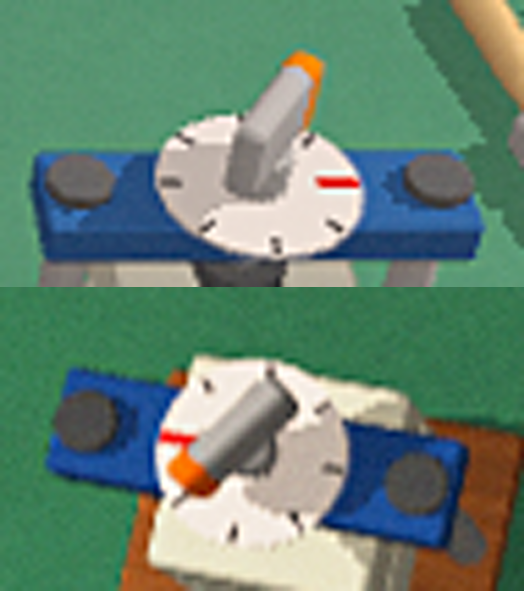

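The crop shows the nuts, dial and wing clearly. The orange end lies about 50° counterclockwise of the red tick, seen from above. The nuts are at about (135.6,169.3) and (195.4,180.7) in top, and (369.5,212.6) and (434.7,212.6) in scene.

Run:
```python
from m import *
C=[]
for n,a,b in(("top",(135.6,169.3),(195.4,180.7)),("scene",(434.7,212.6),(369.5,212.6))):
    A=onplane(n,*a,.149);Bp=onplane(n,*b,.149); d=A-Bp; c=(A+Bp)/2; C.append(c)
    print(n,c.round(4),"len",np.linalg.norm(d).round(4),"beam yaw",np.degrees(np.arctan2(d[1],d[0])).round(2))
c=np.mean(C,0)
im=np.load("pics/top0.npz")["im"]; hsv=cv2.cvtColor(im,cv2.COLOR_RGB2HSV)[145:200,120:215]
# wing ends on top face z=.187 from crops
s=5.52
for n,a,b,off in(("scene",(255,130),(308,58),(355,180,0)),("top",(185,470),(270,385),(120,145,287))):
    P=[onplane(n,off[0]+q[0]/s,off[1]+(q[1]-off[2])/s,.187) for q in(a,b)]
    if n=="top":P=P[::-1]
    d=P[1]-P[0]; print(n,"wing",((P[0]+P[1])/2).round(4),np.linalg.norm(d).round(4),np.degrees(np.arctan2(d[1],d[0])).round(1))
for p in([.5769,.2412],[.5808,.2365]): print("orange",np.degrees(np.arctan2(p[1]-c[1],p[0]-c[0])).round(1), np.hypot(p[1]-c[1],p[0]-c[0]))
for p in([.5979,.2493],[.5971,.2465]): print("red",np.degrees(np.arctan2(p[1]-c[1],p[0]-c[0])).round(1))
print(c,proj("top",[*c[:2],.187]))
```

```text
top [0.5916 0.2182 0.149 ] len 0.1233 beam yaw 78.7
scene [0.5967 0.2215 0.149 ] len 0.1235 beam yaw 78.38
scene wing [0.5949 0.2229 0.187 ] 0.0437 134.0
top wing [0.5926 0.2181 0.187 ] 0.0419 136.1
orange 128.9 0.02744429888399322
orange 128.6 0.021337753427135665
red 82.7
red 83.6
[0.59411685 0.21982783 0.149     ] [160.33885958 169.66347667]
```

```bash
cat >> h.py <<'E'
from scipy.spatial.transform import Rotation as Ro
def delta(p,yaw):
    o=telemetry.get_obs(); R=Ro.from_euler("xyz",o["tcp_rot"],degrees=True)
    T=Ro.from_euler("xyz",[180,0,yaw],degrees=True)
    print("shift mm",(R.inv().apply(np.array(p)-o["ee_pos"])*1000).round(1),"rotvec",np.degrees((R.inv()*T).as_rotvec()).round(2))
E
python3 -c "
from h import *
delta([.594,.220,.26],133)"
```

```text
shift mm [-506.7 -169.8  -45.2] rotvec [-7.000e-02  2.000e-02  3.046e+01]
```

Emit:
play_rows:
  increments:
    - [[0, 0, -45], [0, 0, 0], 0]
    - [[-25, -8, -45], [0, 0, 2], 0]
    - [[-65, -22, -45], [0, 0, 5], 0]
    - [[-110, -37, -45], [0, 0, 8], 0]
    - [[-155, -52, -45], [0, 0, 11], 0]
    - [[-200, -67, -45], [0, 0, 14], 0]
    - [[-245, -82, -45], [0, 0, 17], 0]
    - [[-290, -97, -45], [0, 0, 20], 0]
    - [[-335, -112, -45], [0, 0, 23], 0]
    - [[-380, -127, -45], [0, 0, 25], 0]
    - [[-425, -142, -45], [0, 0, 27], 0]
    - [[-465, -156, -45], [0, 0, 29], 0]
    - [[-490, -164, -45], [0, 0, 30.5], 0]
    - [[-507, -170, -45], [0, 0, 30.5], 0]
    - [[-507, -170, -45], [0, 0, 30.5], 0]
    - [[-507, -170, -45], [0, 0, 30.5], 0]
    - [[-507, -170, -45], [0, 0, 30.5], 0]
  grip_force: 30

```text
time: 1.8
ee_pos: [0.5936, 0.2205, 0.2602]
tcp_rot: [-180.0, -0.0, 133.0]
wrist_force: [0.5, 0.3, 0.8]
opening: 0.0856
grasp_force: 0.0
```

Run:
```python
from h import *
delta([.594,.220,.176],133)
o=telemetry.get_obs(); print(o["time"],o["ee_pos"],o["tcp_rot"],o["q"])
out=[]
for n,b in(("scene",(330,120,470,240)),("top",(90,110,230,230))):
    im,d=camera(n); np.savez(f"pics/{n}1.npz",im=im); out.append(cv2.resize(im[b[1]:b[3],b[0]:b[2]],None,fx=2.8,fy=2.8,interpolation=cv2.INTER_CUBIC))
    print(n,proj(n,o["ee_pos"]))
cv2.imwrite("pics/c1.png",np.hstack(out)[:,:,::-1])
```

```text
shift mm [-0.6 -0.  84.2] rotvec [-0.01 -0.01 -0.01]
1.8 [0.59360611 0.22045195 0.26022688] [-1.79993356e+02 -1.45748494e-02  1.32994671e+02] [2.03686822e+01 1.86973024e+01 3.12161838e+01 1.02530621e+02
 1.08969670e-02 6.73740094e+01]
scene [411.92403659 165.3319584 ]
top [150.69429543 161.12313874]
```

View pics/c1.png

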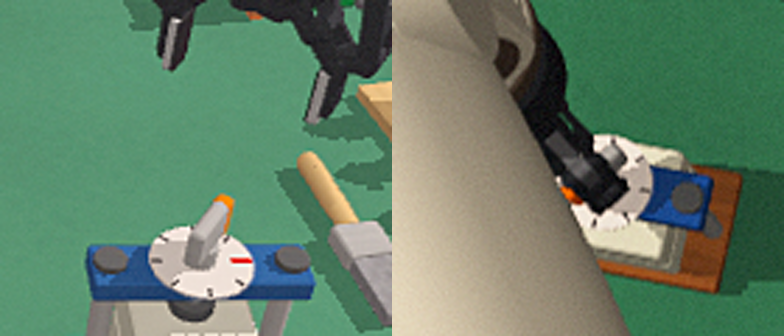

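The scene crop shows the pads straddling the wing, aligned within a few mm. In the top view the arm covers half of the dial. I'll descend and close gently.

Emit:
play_rows:
  increments:
    - [[0, 0, 25], [0, 0, 0], 0]
    - [[0, 0, 55], [0, 0, 0], 0]
    - [[0, 0, 75], [0, 0, 0], 0]
    - [[0, 0, 84], [0, 0, 0], 0]
    - [[0, 0, 84], [0, 0, 0], 0.4]
    - [[0, 0, 84], [0, 0, 0], 0.6]
    - [[0, 0, 84], [0, 0, 0], 0.7]
    - [[0, 0, 84], [0, 0, 0], 0.7]
  grip_force: 20

```text
time: 2.7
ee_pos: [0.5946, 0.22, 0.1774]
tcp_rot: [179.9, 0.0, 133.0]
wrist_force: [-0.1, 0.1, -0.8]
opening: 0.028
grasp_force: 0.0
```

Run:
```python
from h import *
o=telemetry.get_obs(); print(o["time"],o["ee_pos"],o["tcp_rot"],o["wrist_force"],o["torque"])
out=[]
for n,b in(("scene",(360,160,460,240)),("top",(110,130,210,210))):
    im,d=camera(n); np.savez(f"pics/{n}2.npz",im=im); out.append(cv2.resize(im[b[1]:b[3],b[0]:b[2]],None,fx=4,fy=4,interpolation=cv2.INTER_CUBIC))
    print(n,proj(n,o["ee_pos"]))
cv2.imwrite("pics/c2.png",np.hstack(out)[:,:,::-1])
```

```text
2.7 [0.59464739 0.22004422 0.17735148] [1.79910900e+02 3.84420062e-02 1.32954027e+02] [-0.13072444  0.05537419 -0.82222582] [-0.0503155  -0.019179   -0.00528432]
scene [403.61626333 200.9150777 ]
top [161.36007727 170.46614877]
```

View pics/c2.png

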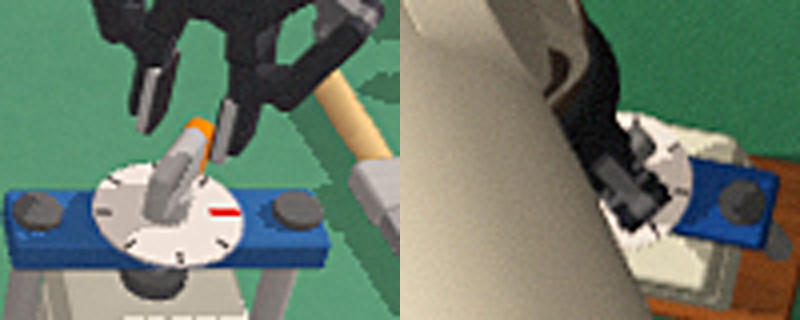

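The scene crop shows the fingers straddling the wing, but the pad tips look higher than expected, at about (397,193) and (415,200). I'll check with depth.

Run:
```python
from h import *
o=telemetry.get_obs(); R=Ro.from_euler("xyz",o["tcp_rot"],degrees=True)
im,d=camera("scene"); K,Rc,t,_=cal("scene")
u,v=np.meshgrid(np.arange(360,460),np.arange(160,240)); z=d[160:240,360:460]
P=((np.linalg.inv(K)@np.stack([u.ravel(),v.ravel(),np.ones(u.size)]))*z.ravel()-t[:,None]).T@Rc
c=im[160:240,360:460].reshape(-1,3).astype(int); ok=z.ravel()>0
L=R.inv().apply(P-o["ee_pos"])*1000
dark=ok&(c.max(1)<80)&(abs(L[:,2])<60)&(L[:,2]<25)
for s in(-1,1):
    q=L[dark&(L[:,1]*s>10)&(abs(L[:,1])<60)]; print(s,len(q)); print(q[np.argsort(-q[:,2])[:8]].round(1))
w=ok&(P[:,2]>.165)&(P[:,2]<.192)&(c.min(1)>90)&(abs(L[:,0])<40)
q=L[w&(abs(L[:,1])<25)]; print("wing",len(q)); print(q[:,0].min(),q[:,0].max(),np.percentile(q[:,1],[5,50,95]).round(1),np.percentile(q[:,2],[2,50,98]).round(1))
```

```text
-1 119
[[ -3.8 -12.3 -16.4]
 [  4.9 -12.5 -17.4]
 [ -2.4 -11.3 -18.3]
 [  7.2 -11.8 -18.6]
 [ 11.2 -12.  -20.5]
 [ -3.1 -21.5 -20.9]
 [-10.5 -12.  -21.3]
 [ -4.  -11.2 -21.9]]
1 91
[[-10.1  15.4 -20.6]
 [ -9.6  14.8 -22.4]
 [ -7.1  22.9 -24.7]
 [ -6.1  24.4 -24.8]
 [-10.2  14.6 -25.1]
 [ -4.9  25.3 -26.8]
 [ -7.1  22.5 -26.9]
 [ -8.3  26.7 -27.6]]
wing 190
-23.947203728969114 19.30211425589748 [-4.   3.2  6.5] [-11.8  -6.7  11. ]
```

Run:
```python
from h import *
o=telemetry.get_obs(); R=Ro.from_euler("xyz",o["tcp_rot"],degrees=True)
im,d=camera("scene"); K,Rc,t,_=cal("scene")
u,v=np.meshgrid(np.arange(380,430),np.arange(170,225)); z=d[170:225,380:430]
P=((np.linalg.inv(K)@np.stack([u.ravel(),v.ravel(),np.ones(u.size)]))*z.ravel()-t[:,None]).T@Rc
L=(R.inv().apply(P-o["ee_pos"])*1000)
c=im[170:225,380:430].reshape(-1,3)
for col in (396,397,415,414):
    m=(u.ravel()==col)&(v.ravel()>182)&(v.ravel()<206)
    print(col); print(np.c_[v.ravel()[m],L[m].round(0),c[m]].astype(int)[::2].tolist())
```

```text
396
[[183, -9, -18, -41, 108, 103, 102], [185, -8, -18, -36, 144, 136, 134], [187, -10, -16, -34, 140, 136, 132], [189, -8, -16, -28, 144, 137, 134], [191, -10, -15, -25, 146, 136, 136], [193, -10, -14, -20, 113, 99, 102], [195, 205, -81, 175, 91, 155, 118], [197, 202, -79, 178, 90, 154, 117], [199, 193, -75, 176, 85, 150, 116], [201, 28, -22, 32, 255, 235, 230], [203, 23, -20, 32, 247, 233, 224], [205, 17, -17, 32, 255, 246, 237]]
397
[[183, -8, -17, -41, 141, 135, 131], [185, -9, -16, -38, 143, 139, 136], [187, -10, -14, -35, 149, 143, 138], [189, -8, -14, -28, 129, 123, 118], [191, -8, -13, -24, 72, 68, 69], [193, -10, -12, -21, 40, 17, 28], [195, 209, -80, 177, 87, 149, 114], [197, 200, -76, 175, 90, 151, 115], [199, 196, -74, 177, 84, 154, 113], [201, 27, -20, 31, 255, 245, 238], [203, -18, -6, -6, 233, 220, 210], [205, -23, -3, -6, 146, 135, 128]]
415
[[183, -4, 14, -54, 68, 116, 89], [185, -8, 16, -52, 173, 160, 160], [187, -11, 18, -51, 136, 130, 127], [189, -12, 18, -47, 137, 131, 128], [191, -9, 19, -40, 136, 132, 129], [193, -9, 20, -37, 141, 134, 131], [195, -10, 21, -33, 144, 138, 134], [197, -5, 20, -24, 94, 89, 89], [199, -3, 20, -18, 121, 127, 116], [201, 211, -34, 174, 88, 154, 117], [203, 207, -32, 177, 88, 152, 116], [205, 198, -29, 174, 81, 148, 110]]
414
[[183, 279, -66, 180, 92, 158, 122], [185, -9, 14, -53, 28, 54, 39], [187, -12, 16, -51, 79, 75, 73], [189, -10, 16, -45, 136, 127, 126], [191, -8, 17, -39, 129, 128, 130], [193, -11, 18, -37, 134, 131, 130], [195, -12, 19, -34, 140, 134, 131], [197, -9, 20, -27, 154, 148, 143], [199, -9, 20, -23, 133, 123, 122], [201, 216, -38, 180, 87, 151, 112], [203, 207, -34, 177, 88, 153, 117], [205, 200, -31, 177, 151, 177, 152]]
```

The depth puts the pad tips about 20 mm behind the reported TCP, above the wing top. Closing the jaw will settle it: if it stops at 12 mm the pads are on the wing, and if it goes below that they are above it.

Emit:
play_rows:
  increments:
    - [[0, 0, 0], [0, 0, 0], 0.8]
    - [[0, 0, 0], [0, 0, 0], 0.9]
    - [[0, 0, 0], [0, 0, 0], 0.95]
    - [[0, 0, 0], [0, 0, 0], 0.95]
  grip_force: 20

```text
time: 3.3
ee_pos: [0.5942, 0.2199, 0.1761]
tcp_rot: [-180.0, -0.0, 132.9]
wrist_force: [-0.6, 0.4, -0.2]
opening: 0.0044
grasp_force: 0.0
```

Run:
```python
from h import *
o=telemetry.get_obs(); print({k:o[k] for k in("time","ee_pos","tcp_rot","wrist_force","torque","opening","grasp_force")})
out=[]
for n,b in(("scene",(360,160,460,240)),("top",(110,130,210,210))):
    im,d=camera(n); np.savez(f"pics/{n}3.npz",im=im); out.append(cv2.resize(im[b[1]:b[3],b[0]:b[2]],None,fx=4,fy=4,interpolation=cv2.INTER_CUBIC))
cv2.imwrite("pics/c3.png",np.hstack(out)[:,:,::-1])
```

```text
{'time': 3.3, 'ee_pos': array([0.59418496, 0.21985133, 0.17612053]), 'tcp_rot': array([-1.79993017e+02, -4.95505362e-03,  1.32949885e+02]), 'wrist_force': array([-0.55970303,  0.39066143, -0.22999255]), 'torque': array([ 0.01697701,  0.0137627 , -0.07341084]), 'opening': 0.0043746113339942164, 'grasp_force': 0.0}
```

View pics/c3.png

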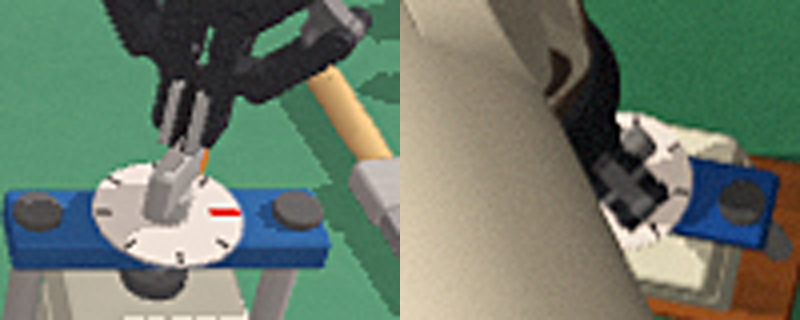

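The jaw closed to 4 mm above the wing with no contact, so the reported TCP sits lower than the real pads. I'll measure the real tip height from depth.

Run:
```python
from h import *
o=telemetry.get_obs(); R=Ro.from_euler("xyz",o["tcp_rot"],degrees=True)
for n,(x0,y0,x1,y1) in(("scene",(385,170,430,215)),("top",(150,155,185,195))):
    im,d=camera(n); K,Rc,t,_=cal(n)
    u,v=np.meshgrid(np.arange(x0,x1),np.arange(y0,y1)); z=d[y0:y1,x0:x1]
    P=((np.linalg.inv(K)@np.stack([u.ravel(),v.ravel(),np.ones(u.size)]))*z.ravel()-t[:,None]).T@Rc
    L=R.inv().apply(P-o["ee_pos"])*1000; c=im[y0:y1,x0:x1].reshape(-1,3)
    m=(abs(L[:,0])<30)&(abs(L[:,1])<30)&(L[:,2]<5)
    for lo in range(-60,5,5):
        q=L[m&(L[:,2]>=lo)&(L[:,2]<lo+5)]; cc=c[m&(L[:,2]>=lo)&(L[:,2]<lo+5)]
        if len(q): print(n,lo,len(q),q[:,0].min().round(),q[:,0].max().round(),q[:,1].min().round(),q[:,1].max().round(),cc.mean(0).round())
```

```text
scene -60 31 -14.0 6.0 -21.0 21.0 [45. 47. 47.]
scene -55 41 -13.0 11.0 -11.0 16.0 [78. 75. 74.]
scene -50 43 -12.0 11.0 -14.0 16.0 [69. 65. 66.]
scene -45 48 -12.0 9.0 -15.0 17.0 [73. 71. 71.]
scene -40 41 -13.0 7.0 -15.0 17.0 [73. 71. 71.]
scene -35 42 -11.0 5.0 -14.0 17.0 [63. 61. 62.]
scene -30 37 -11.0 4.0 -13.0 17.0 [80. 77. 77.]
scene -25 26 -11.0 3.0 -12.0 15.0 [85. 82. 81.]
scene -20 7 -10.0 0.0 -2.0 10.0 [63. 62. 61.]
scene -15 35 -22.0 9.0 -4.0 6.0 [163. 154. 149.]
scene -10 40 -23.0 8.0 -6.0 7.0 [157. 151. 146.]
scene -5 25 -24.0 15.0 -4.0 7.0 [148. 141. 137.]
scene 0 26 -25.0 20.0 -4.0 7.0 [150. 136. 127.]
top -15 17 -22.0 -13.0 -8.0 2.0 [122. 116. 110.]
top -10 16 -22.0 -11.0 -8.0 3.0 [106. 102.  95.]
top -5 4 -23.0 -14.0 -7.0 -6.0 [59. 58. 54.]
top 0 3 -18.0 -14.0 -8.0 -7.0 [64. 63. 60.]
```

The real tips are about 36 mm behind where the reported TCP puts them, so the pads need about 33 mm more descent. I'll open, go down and watch the force.

Emit:
play_rows:
  increments:
    - [[0, 0, 0], [0, 0, 0], 0.5]
    - [[0, 0, 0], [0, 0, 0], 0.5]
    - [[0, 0, 0], [0, 0, 0], 0.5]
    - [[0, 0, 5], [0, 0, 0], 0.5]
    - [[0, 0, 11], [0, 0, 0], 0.5]
    - [[0, 0, 16], [0, 0, 0], 0.5]
    - [[0, 0, 20], [0, 0, 0], 0.5]
    - [[0, 0, 20], [0, 0, 0], 0.5]

```text
time: 4.3
ee_pos: [0.5939, 0.2198, 0.1552]
tcp_rot: [-179.9, -0.0, 133.0]
wrist_force: [-0.1, 0.3, -0.0]
opening: 0.043
grasp_force: 0.0
```

Emit:
play_rows:
  increments:
    - [[0, 0, 4], [0, 0, 0], 0.5]
    - [[0, 0, 8], [0, 0, 0], 0.5]
    - [[0, 0, 11], [0, 0, 0], 0.5]
    - [[0, 0, 13], [0, 0, 0], 0.5]
    - [[0, 0, 13], [0, 0, 0], 0.6]
    - [[0, 0, 13], [0, 0, 0], 0.7]
    - [[0, 0, 13], [0, 0, 0], 0.76]

```text
time: 5.0
ee_pos: [0.5942, 0.2198, 0.1433]
tcp_rot: [-180.0, 0.0, 133.0]
wrist_force: [-1.8, -1.0, 0.6]
opening: 0.0205
grasp_force: 0.7
```

Run:
```python
from h import *
o=telemetry.get_obs(); print({k:o[k] for k in("time","ee_pos","tcp_rot","wrist_force","torque","opening","grasp_force")})
out=[]
for n,b in(("scene",(360,160,460,240)),("top",(110,130,210,210))):
    im,d=camera(n); np.savez(f"pics/{n}4.npz",im=im); out.append(cv2.resize(im[b[1]:b[3],b[0]:b[2]],None,fx=4,fy=4,interpolation=cv2.INTER_CUBIC))
cv2.imwrite("pics/c4.png",np.hstack(out)[:,:,::-1])
```

```text
{'time': 5.0, 'ee_pos': array([0.59420453, 0.21980515, 0.14334443]), 'tcp_rot': array([-1.79996490e+02,  6.37177215e-03,  1.32951391e+02]), 'wrist_force': array([-1.80059758, -1.00916814,  0.56910988]), 'torque': array([-0.1800707 ,  0.20559062, -0.00693088]), 'opening': 0.020514812137954693, 'grasp_force': 0.6766700930893421}
```

View pics/c4.png

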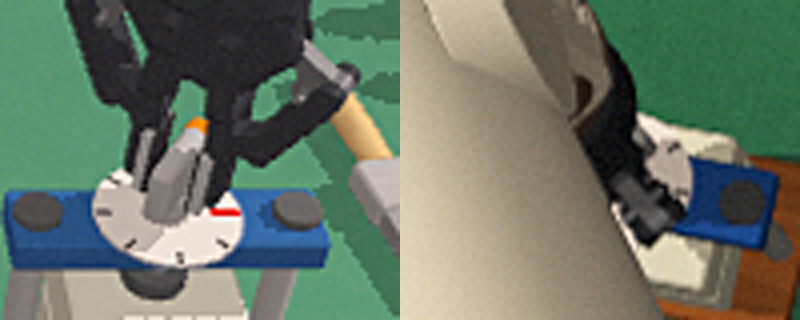

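The pads now straddle the wing. The −y pad touches first, so the wing sits a few mm towards tool −y. I'll shift that way while closing.

Emit:
play_rows:
  increments:
    - [[0, -2, 0], [0, 0, 0], 0.76]
    - [[0, -4, 0], [0, 0, 0], 0.76]
    - [[0, -4, 0], [0, 0, 0], 0.8]

```text
time: 5.4
ee_pos: [0.5935, 0.2191, 0.1437]
tcp_rot: [179.6, 0.0, 133.0]
wrist_force: [11.3, 10.8, -2.9]
opening: 0.0178
grasp_force: 15.9
```

```bash
cat > s.py <<'E'
from h import *
o=telemetry.get_obs(); R=Ro.from_euler("xyz",o["tcp_rot"],degrees=True)
print(o["time"],o["ee_pos"].round(4),"yaw",o["tcp_rot"].round(2),"Ftool",R.inv().apply(o["wrist_force"]).round(2),"T",o["torque"].round(3),o["opening"].round(4),o["grasp_force"].round(1))
E
python3 s.py
```

```text
Traceback (most recent call last):
  File "s.py", line 3, in <module>
    print(o["time"],o["ee_pos"].round(4),"yaw",o["tcp_rot"].round(2),"Ftool",R.inv().apply(o["wrist_force"]).round(2),"T",o["torque"].round(3),o["opening"].round(4),o["grasp_force"].round(1))
                                                                                                                                               ^^^^^^^^^^^^^^^^^^
AttributeError: 'float' object has no attribute 'round'
```

A contact width of about 20 mm matches the hub, so the tips are reaching below the wing plate. I'll open, raise 8 mm, re-centre and close again.

Emit:
play_rows:
  increments:
    - [[0, 2, 0], [0, 0, 0], 0.6]
    - [[0, 4, -3], [0, 0, 0], 0.6]
    - [[0, 4, -6], [0, 0, 0], 0.6]
    - [[0, 4, -8], [0, 0, 0], 0.7]
    - [[0, 4, -8], [0, 0, 0], 0.76]
    - [[0, 4, -8], [0, 0, 0], 0.8]

```text
time: 6.0
ee_pos: [0.5942, 0.2198, 0.1513]
tcp_rot: [180.0, 0.0, 132.9]
wrist_force: [0.1, -0.5, -0.6]
opening: 0.0172
grasp_force: 0.0
```

```bash
sed -i 's/o\["opening"\].round(4),o\["grasp_force"\].round(1)/o["opening"],o["grasp_force"]/' s.py; python3 s.py
```

```text
6.0 [0.5942 0.2198 0.1513] yaw [180.     0.   132.95] Ftool [-0.46 -0.27  0.57] T [0.003 0.004 0.008] 0.01716241176868108 0.0
```

Emit:
play_rows:
  increments:
    - [[0, 0, 0], [0, 0, 0], 0.82]
    - [[0, 0, 0], [0, 0, 0], 0.84]
    - [[0, 0, 0], [0, 0, 0], 0.86]
    - [[0, 0, 0], [0, 0, 0], 0.87]

```text
time: 6.4
ee_pos: [0.5938, 0.2196, 0.1511]
tcp_rot: [-179.9, -0.0, 132.9]
wrist_force: [-3.5, -2.4, 1.1]
opening: 0.0119
grasp_force: 19.6
```

```bash
python3 s.py
```

```text
6.4 [0.5938 0.2196 0.1511] yaw [-1.7994e+02 -1.0000e-02  1.3295e+02] Ftool [ 0.62 -4.19 -1.06] T [-0.476  0.633  0.039] 0.01190955652157341 19.608548283576965
```

The pads grip the wing at 11.9 mm. I'll turn clockwise (+z of the tool), most of the way first.

Emit:
play_rows:
  increments:
    - [[0, 0, 0], [0, 0, 0], 1]
    - [[0, 0, 0], [0, 0, 0], 1]
    - [[0, 0, 0], [0, 0, 4], 1]
    - [[0, 0, 0], [0, 0, 8], 1]
    - [[0, 0, 0], [0, 0, 12], 1]
    - [[0, 0, 0], [0, 0, 16], 1]
    - [[0, 0, 0], [0, 0, 20], 1]
    - [[0, 0, 0], [0, 0, 24], 1]
    - [[0, 0, 0], [0, 0, 28], 1]
    - [[0, 0, 0], [0, 0, 32], 1]
    - [[0, 0, 0], [0, 0, 36], 1]
    - [[0, 0, 0], [0, 0, 40], 1]
    - [[0, 0, 0], [0, 0, 44], 1]
    - [[0, 0, 0], [0, 0, 47], 1]
    - [[0, 0, 0], [0, 0, 47], 1]
  grip_force: 45

```text
time: 7.9
ee_pos: [0.5927, 0.2191, 0.1512]
tcp_rot: [-179.8, 0.1, 85.8]
wrist_force: [-9.8, -5.8, 4.4]
opening: 0.0112
grasp_force: 45.5
```

```bash
python3 s.py
```

```text
7.9 [0.5927 0.2191 0.1512] yaw [-1.7984e+02  9.0000e-02  8.5840e+01] Ftool [-6.48 -9.39 -4.38] T [-1.07   2.064 -0.044] 0.01117778490082796 45.54300606250763
```

Emit:
play_rows:
  increments:
    - [[-0.5, -0.8, 0], [0, 0, 2], 1]
    - [[-1, -1.5, 0], [0, 0, 4], 1]
    - [[-1, -1.5, 0], [0, 0, 4], 1]

```text
time: 8.2
ee_pos: [0.5926, 0.2191, 0.1512]
tcp_rot: [-180.0, -0.0, 81.9]
wrist_force: [-3.0, -0.7, 1.7]
opening: 0.0111
grasp_force: 45.1
```

```bash
python3 s.py
```

```text
8.2 [0.5926 0.2191 0.1512] yaw [-1.7999e+02 -2.0000e-02  8.1930e+01] Ftool [-1.08 -2.88 -1.67] T [-0.156  0.555 -0.062] 0.011080956165012328 45.09895205497742
```

Emit:
play_rows:
  increments:
    - [[0, 0, 0], [0, 0, 2], 1]
    - [[0, 0, 0], [0, 0, 2], 1]

```text
time: 8.4
ee_pos: [0.5925, 0.2191, 0.1512]
tcp_rot: [-180.0, -0.0, 80.0]
wrist_force: [-3.0, -0.2, 1.4]
opening: 0.011
grasp_force: 45.2
```

```bash
python3 s.py
```

```text
8.4 [0.5925 0.2191 0.1512] yaw [-1.7998e+02 -1.0000e-02  7.9980e+01] Ftool [-0.76 -2.89 -1.36] T [-0.126  0.729 -0.057] 0.01102482037011926 45.15941798686981
```

Emit:
play_rows:
  increments:
    - [[0, 0, 0], [0, 0, 2], 1]
    - [[0, 0, 0], [0, 0, 2], 1]

```text
time: 8.6
ee_pos: [0.5925, 0.2191, 0.1512]
tcp_rot: [-180.0, -0.0, 78.0]
wrist_force: [-2.8, -0.7, 1.5]
opening: 0.0107
grasp_force: 45.4
```

```bash
python3 s.py
```

```text
8.6 [0.5925 0.2191 0.1512] yaw [-1.7998e+02 -1.0000e-02  7.8040e+01] Ftool [-1.3  -2.61 -1.52] T [-0.176  0.826  0.388] 0.010703235918486629 45.3758043050766
```

The torque about z jumped by 0.45 N m at yaw 78–79°, so the stop is reached, as the beam yaw of about 78.5° predicted. I'll push 1° more to be sure, then back off.

Emit:
play_rows:
  increments:
    - [[0, 0, 0], [0, 0, 1], 1]
    - [[0, 0, 0], [0, 0, 1], 1]

```text
time: 8.8
ee_pos: [0.5925, 0.2191, 0.1512]
tcp_rot: [-180.0, -0.0, 77.0]
wrist_force: [-4.4, -1.4, 1.4]
opening: 0.0111
grasp_force: 48.8
```

```bash
python3 s.py
```

```text
8.8 [0.5925 0.2191 0.1512] yaw [-179.99   -0.     77.01] Ftool [-2.31 -4.   -1.38] T [-0.154  0.889  0.779] 0.011116111050769989 48.82275402545929
```

Emit:
play_rows:
  increments:
    - [[0, 0, 0], [0, 0, -4], 1]
    - [[0, 0, 0], [0, 0, -8], 1]
    - [[0, 0, 0], [0, 0, -13], 1]
    - [[0, 0, 0], [0, 0, -18], 1]
    - [[0, 0, 0], [0, 0, -23], 1]
    - [[0, 0, 0], [0, 0, -28], 1]
    - [[0, 0, 0], [0, 0, -33], 1]
    - [[0, 0, 0], [0, 0, -38], 1]
    - [[0, 0, 0], [0, 0, -42], 1]
    - [[0, 0, 0], [0, 0, -45], 1]
    - [[0, 0, 0], [0, 0, -46.5], 1]
    - [[0, 0, 0], [0, 0, -47.3], 1]
    - [[0, 0, 0], [0, 0, -47.3], 1]
    - [[0, 0, 0], [0, 0, -47.3], 1]

```text
time: 10.2
ee_pos: [0.5936, 0.2193, 0.1512]
tcp_rot: [179.9, 0.0, 124.2]
wrist_force: [5.8, 3.0, -1.0]
opening: 0.0112
grasp_force: 44.8
```

```bash
python3 s.py
```

```text
10.2 [0.5936 0.2193 0.1512] yaw [1.7990e+02 3.0000e-02 1.2422e+02] Ftool [-0.84  6.48  0.97] T [ 0.538 -1.001  0.025] 0.0112016846814091 44.823498129844666
```

Now I'll relieve the side load, open, rise straight up and back away far enough to see.

Emit:
play_rows:
  increments:
    - [[0, 0.8, 0], [0, 0, 0], 1]
    - [[0, 0.8, 0], [0, 0, 0], 0.8]
    - [[0, 0.8, 0], [0, 0, 0], 0.6]
    - [[0, 0.8, 0], [0, 0, 0], 0.5]
    - [[0, 0.8, 0], [0, 0, 0], 0.5]
    - [[0, 0.8, -15], [0, 0, 0], 0.5]
    - [[0, 0.8, -45], [0, 0, 0], 0.5]
    - [[0, 0.8, -85], [0, 0, 0], 0.5]
    - [[0, 0.8, -120], [0, 0, 0], 0.5]
    - [[60, 30, -120], [0, 0, 0], 0.5]
    - [[100, 60, -120], [0, 0, 0], 0.5]
  grip_force: 20

```text
time: 11.3
ee_pos: [0.5863, 0.3191, 0.2738]
tcp_rot: [179.8, 0.0, 124.1]
wrist_force: [0.5, -0.3, 0.1]
opening: 0.0427
grasp_force: 0.0
```

```bash
python3 s.py; python3 -c "
from h import *
delta([.40,.40,.27],124)"
```

```text
11.3 [0.5863 0.3191 0.2738] yaw [1.7978e+02 2.0000e-02 1.2409e+02] Ftool [-0.51  0.22 -0.09] T [-0.035 -0.038 -0.031] 0.04271260828314098 0.0
shift mm [ 171.4 -109.     3.3] rotvec [0.22 0.02 0.09]
```

Emit:
play_rows:
  increments:
    - [[30, -20, 0], [0, 0, 0], 0.5]
    - [[70, -45, 0], [0, 0, 0], 0.5]
    - [[110, -70, 0], [0, 0, 0], 0.5]
    - [[150, -95, 0], [0, 0, 0], 0.5]
    - [[170, -110, 0], [0, 0, 0], 0.5]
    - [[170, -110, 0], [0, 0, 0], 0.5]
    - [[170, -110, 0], [0, 0, 0], 0.5]

```text
time: 12.0
ee_pos: [0.3992, 0.3977, 0.2715]
tcp_rot: [180.0, 0.0, 124.3]
wrist_force: [-0.2, 0.1, 0.3]
opening: 0.0425
grasp_force: 0.0
```

Run:
```python
from m import *
out=[]
for n,b in(("scene",(355,180,450,232)),("top",(120,145,215,200))):
    im,_=camera(n); measure(n,im,b)
    out.append(cv2.resize(im[b[1]:b[3],b[0]:b[2]],(760,(b[3]-b[1])*8),interpolation=cv2.INTER_CUBIC))
cv2.imwrite("pics/crop5.png",cv2.resize(np.vstack(out)[:,:,::-1],None,fx=.69,fy=.69))
```

```text
scene orange 29 (np.float64(412.0), np.float64(194.7)) [0.5802 0.2431 0.176 ] ((412.2837829589844, 196.20269775390625), (12.987520217895508, 4.767570495605469), 80.53767395019531)
scene red 13 (np.float64(415.8), np.float64(212.5)) [0.5979 0.2493 0.145 ] ((416.0, 212.5), (6.0, 1.0), 0.0)
scene blue 698 (np.float64(400.1), np.float64(218.9)) [0.6065 0.2145 0.143 ] ((401.5, 216.5), (81.0, 19.0), 0.0)
top orange 28 (np.float64(151.2), np.float64(177.4)) [0.5813 0.2398 0.176 ] ((147.42037963867188, 185.2292938232422), (5.426990985870361, 25.85801887512207), 28.610462188720703)
top red 8 (np.float64(151.4), np.float64(172.8)) [0.5972 0.2476 0.145 ] ((153.75001525878906, 174.75001525878906), (12.020814895629883, 2.8284268379211426), 45.0)
top blue 575 (np.float64(167.4), np.float64(176.3)) [0.5901 0.2155 0.143 ] ((166.07693481445312, 175.61538696289062), (74.52411651611328, 19.611610412597656), 11.309932708740234)
```

View pics/crop5.png

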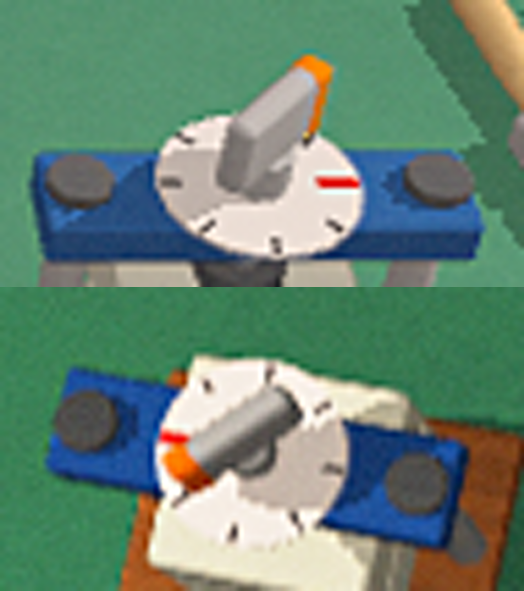

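The final view shows the orange end about an eighth of a turn counterclockwise of the red tick, with the robot clear. I'm handing it in.

```bash
python3 -c "
from workcell import workorder
print(workorder.job_done())"
```

```text
the job is handed in; nothing more can be done
None
```

I turned the plaster press's screw clockwise to its stop, backed it off an eighth of a turn and released it, leaving the terracotta press alone; the job was handed in at about 12 s.

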